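# Rock test of a bowed cutting board with a straightedge

## Robot

A 6-joint arm with a two-finger parallel gripper is mounted at the origin on the work surface. World frame = base frame: x ahead of the robot, y to its left, z up, the work surface at z = 0. Lengths are in mm, angles in degrees, forces in N, time in s.
With the tool pointing down it reaches from about 350 to 850 mm from the base axis. Payload 8.1 kg.
Tool frame: the origin (TCP) lies midway between the tips of the shut fingers; the grasp point (between the pads) lies 19 mm behind it; z points along the fingers, y is the direction in which the jaws open and shut (so a half turn about z gives the same grasp; the last joint's range is limited). The gripper opens to 85 mm and grips with 20 to 120 N. Pads are 22 mm wide; open, the fingers measure 114 mm over their backs; the gripper's body (76 mm by 85 mm) begins 54 mm behind the grasp point. The pads swing forward as they close: fully open they stand 13 mm farther back than shut.
Start: joints at [67.987, 7.471, 85.268, -0, 87.261, -4.893], TCP at [176.602, 573.426, 231.292] pointing down, gripper open.
Joint ranges: [-169.43, 169.43], [-51.17, 129.36], [1.28, 143.12], [-76.62, 256.62], [0, 156.53], [-152.29, 152.29]. Speed limits (degrees/s): [136.94, 136.94, 159.86, 180, 180, 180].

## Interface

Orientations are given as [roll, pitch, yaw] about the fixed x, y, z axes, in that order (R = Rz(yaw) Ry(pitch) Rx(roll)).
In Python, from bench import r gives the robot as it stands.
- The arm moves only by the shell command python3 -m jog 'ROWS' [FORCE]. ROWS is JSON, a list of rows, each a list of 5 numbers: the shift along the tool's x, y, z in m, then the turn about the tool's z in rad, then the opening, from 0 (shut) to 1 (fully open). A call has 1 to 20 rows; each row is the pose to reach, as a shift and turn from the pose measured when the call began, along the tool's axes at that moment; what a row does not reach only later rows make up. A row lasts 1/10 s, in which the tool goes at most 50 mm and 8.59 degrees, less where a joint would pass 70% of its speed; a pose out of reach is approached as far as the arm can. A call with a gripper value outside its range is refused whole. The fingers move at their own pace and stop on an object; FORCE is the grip in N (left out, the last holds). Time passes only in rows, so rows that repeat a pose let the fingers close. It gives the time, the measured TCP pose, the force and the opening at its end, in the units of the state.
- r.sense(): the state, without advancing time (a new reading comes with each control period).
- r.snapshot(name): name is "scene" or "top" or "wrist"; returns a dict with "pixels" (480x640x3 uint8, red, green, blue), "K" (3x3 intrinsics, pixels), "R" (3x3) and "t" (3): a world point X has camera coordinates R X + t. Camera axes: x right, y down, z forward; pixel columns grow to the right and rows downward; lengths in mm; the calibration is good to about 2 mm. The wrist camera is an equidistant fisheye: a pixel r from the principal point sees the ray r / f radians off the axis. A picture is of the moment at which its call begins. There is no depth.
- r.hand_in(): hands the job in, once; it reports no verdict.
The state is a dict: "time": time; "joint_pos": joint angles; "qd": joint speeds; "joint_efforts": joint torques, N m; "tool_pos": TCP position; "tcp_rot": TCP orientation; "ft_force": force on the tool from outside, world axes, zero at the start; "wrist_torque": the same for the moment, N m; "finger_gap": finger opening in mm.
Only numpy, scipy, OpenCV 4.12 (cv2) and the standard library are available. Lean on these libraries where they do the work, as an engineer would, in place of code of your own. Each camera call takes 0.05 s, during which the arm holds its last target.

## Task

Check whether the white rectangular cutting board has bowed: lay the dark grey aluminium straightedge flat across the face of the board, centred on it and along its length, and let go of it. Then press down from above near the straightedge's left end (the robot's left) until it rocks down onto the board, hold it a moment, and then do the same near its right end. Leave the straightedge lying on the board, and do not knock over the glass tumbler.

Things in the scene. Friction and masses are not known exactly. Their poses are not given: they have to be found in the camera images.
- straightedge_mid (a point): Centre (half-way up) of the straightedge: a loose dark grey aluminium bar 250 mm long (its y axis), 24 mm wide (x), 14 mm high (z), with fine white tick marks on top; 0.15 kg; ends alike. It lies on the bench left or right of the board, pointing roughly away from the robot; a steel turner, not to be used, lies on the other side.
- board: White plastic cutting board, 300 mm long (its y axis, roughly to the robot's left) and 150 mm wide (x), fixed. Origin: centre of its footprint, at bench height. Bowed up along its length: the middle 40 mm is flat, 30 mm above the bench; from there it falls to 24 mm at each end. A bar on it lies level, rocks 2.6 degrees when an end is pressed with a few newtons, and rocks back.
- tumbler_mid (a point): Centre (half-way up) of the loose, upright, empty glass tumbler, 72 mm across and 95 mm high, that stands on the bench beyond the board.

How it is judged:
By the outcome, as a careful person would: the job done as asked, in the order asked, and still so for the second after the job is handed in, with the robot touching nothing.
It also fails if it takes over 54 s, if anything falls off the work surface, if the arm or the gripper's body presses on something with over 40 N, if the wrist force passes 120 N, or if a joint passes its speed limit or range.

## Working session

There is one attempt and no reset: what is moved stays moved. The work goes in short steps, Python scripts to look and compute and a shell command to move; the robot and the scene stay as the last step left them, time stands still between calls to the robot, and variables do not carry over. Pictures are saved under pics/ and viewed, and the job is handed in when it is done.

```bash
ls; mkdir -p pics
cat > h.py <<'E'
from bench import r
import numpy as np, cv2
from scipy.spatial.transform import Rotation as Ro
def snap(n,f):
    s=r.snapshot(n); cv2.imwrite('pics/'+f,cv2.cvtColor(np.asarray(s['pixels']),cv2.COLOR_RGB2BGR)); np.savez('pics/'+f[:-4]+'.npz',**{k:np.asarray(v) for k,v in s.items() if k in('pixels','K','R','t')}); return s
def ray(s,u,v,z,fish=False):
    K=np.asarray(s['K']);R=np.asarray(s['R']);t=np.asarray(s['t'])
    a=np.array([(u-K[0,2])/K[0,0],(v-K[1,2])/K[1,1]])
    if fish:
        th=np.hypot(*a); d=np.r_[a/th*np.sin(th),np.cos(th)] if th>0 else np.array([0,0,1.])
    else: d=np.r_[a,1]
    d=R.T@d; c=-R.T@t
    return c+d*(z-c[2])/d[2]
E
python3 - <<'E'
from h import *
for n in('scene','top','wrist'):snap(n,n+'0.png')
print(r.sense())
E
```

```text
pics
{'time': 0.15, 'joint_pos': array([ 6.79871483e+01,  7.50499691e+00,  8.53149256e+01,  2.09672733e-04,
        8.72609856e+01, -4.89190318e+00]), 'qd': array([-0.10161042, -0.12418928, -0.15505245, -0.06824707,  0.04056028,
       -0.0119257 ]), 'joint_efforts': array([-3.06042411e-04, -5.70063365e+01, -5.01155734e+01, -3.73761450e-04,
        9.68641456e-03, -6.14593560e-06]), 'tool_pos': array([176.44297152, 573.0342521 , 230.48739502]), 'tcp_rot': array([-1.79919404e+02, -7.10818110e-03,  1.62879036e+02]), 'ft_force': array([ 0.80991735,  0.51725415, -0.02385036]), 'wrist_torque': array([ 0.02478036, -0.01723444,  0.00783762]), 'finger_gap': 85.12374415401571}
```

View pics/top0.png

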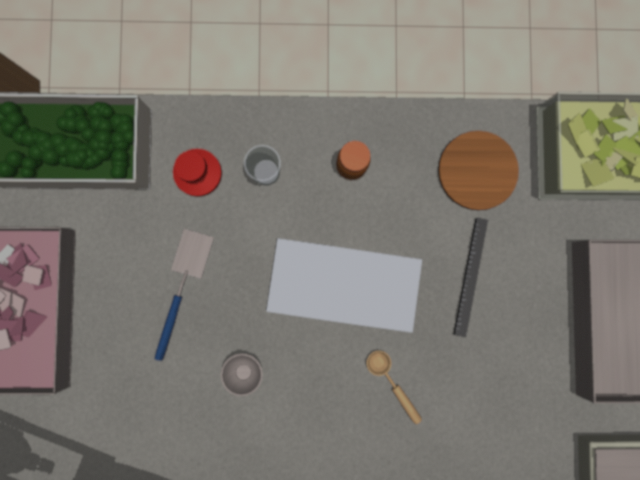

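View pics/scene0.png

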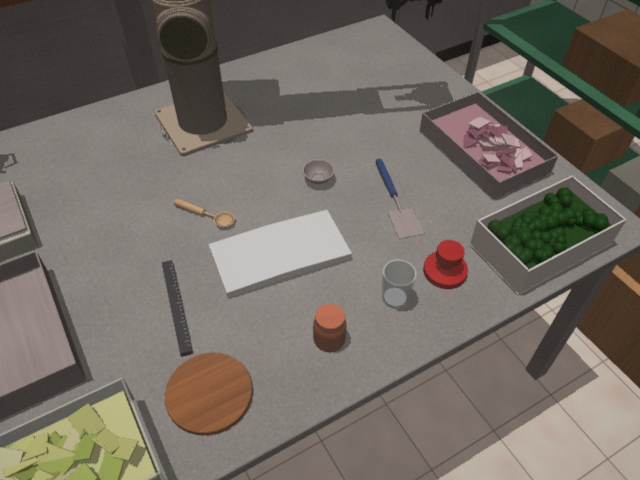

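View pics/wrist0.png

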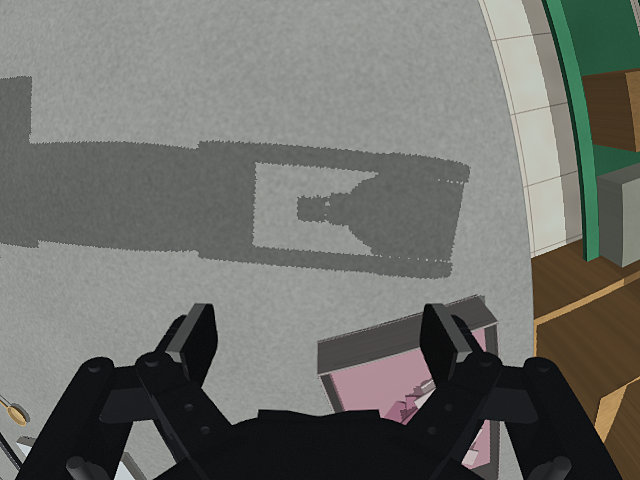

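The top view shows the board at about (345,285), the straightedge on the right from (480,220) to (460,335), the turner on the left, and the tumbler at (262,165). The scene view agrees. Next I measure their positions.

```bash
cat > meas.py <<'E'
from h import *
import sys
def bar(s,lo=(430,200,510,350),thr=75):
    im=cv2.cvtColor(s['pixels'],cv2.COLOR_RGB2GRAY); m=np.zeros_like(im); x0,y0,x1,y1=lo
    m[y0:y1,x0:x1]=(im[y0:y1,x0:x1]<thr)*255
    m=cv2.morphologyEx(m,cv2.MORPH_CLOSE,np.ones((5,5)))
    c=max(cv2.findContours(m,0,2)[0],key=cv2.contourArea); return cv2.minAreaRect(c)
def rect(s,b,z):
    P=np.array([ray(s,u,v,z)[:2] for u,v in cv2.boxPoints(b)]);c=P.mean(0)
    e=[P[1]-P[0],P[2]-P[1]]; L=max(e,key=np.linalg.norm)
    return c,[np.linalg.norm(q) for q in e],np.degrees(np.arctan2(L[1],L[0]))
if __name__=='__main__':
    s=r.snapshot('top'); 
    im=cv2.cvtColor(s['pixels'],cv2.COLOR_RGB2GRAY); print(im[277,450:490],im[285,345])
    b=bar(s);print(b,rect(s,b,14))
    m=np.zeros_like(im); m[220:350,250:440]=(im[220:350,250:440]>150)*255
    c=max(cv2.findContours(m,0,2)[0],key=cv2.contourArea); b=cv2.minAreaRect(c); print(b,rect(s,b,25))
    print('tumbler base',ray(s,265,171,0),'rim',ray(s,262,165,95)); K=np.asarray(s['K']);print(K,-s['R'].T@s['t'])
E
python3 meas.py
```

```text
[118 116 116 117 116 117 116 117 117 117 114 109  95  74  52  52  66  74
  78  79  78  74  72  71  69  72  81  98 113 120 121 120 120 119 119 120
 119 120 118 119] 171
((469.26031494140625, 276.8137512207031), (12.22835922241211, 118.06767272949219), 10.81387710571289) (array([ 565.43889585, -297.12396626]), [np.float64(245.9114302956615), np.float64(25.780038290178684)], np.float64(-11.739531673578682))
((344.3500061035156, 285.04998779296875), (146.65396118164062, 73.82195281982422), 8.130102157592773) (array([547.46186373, -36.42255453]), [np.float64(149.80111114075976), np.float64(301.29563738858496)], np.float64(-97.89402371785249))
tumbler base [786.11085827 130.30624725   0.        ] rim [778.8946027  127.54149359  95.        ]
[[513.43016333   0.         326.299369  ]
 [  0.         513.43016333 238.95811077]
 [  0.           0.           1.        ]] [ 572.70636862   32.40408175 1075.72216076]
```

```bash
cat > go.py <<'E'
from h import *
import sys
# go.py x y z yaw : tool-frame shift (m) and turn (rad)
x,y,z,yaw=map(float,sys.argv[1:5]); s=r.sense()
R=Ro.from_euler('xyz',s['tcp_rot'],degrees=True).as_matrix()
d=R.T@(np.array([x,y,z])-s['tool_pos'])/1000
t=(yaw-s['tcp_rot'][2]+180)%360-180
print('shift',d.round(4),'turn',round(-np.radians(t),4),'at',s['tool_pos'].round(1),s['tcp_rot'].round(2),'t',s['time'],'j',s['joint_pos'].round(0),'F',s['ft_force'].round(1))
E
python3 go.py 560 -297 180 168.3
```

```text
shift [-0.6227 -0.7186  0.0514] turn -0.0946 at [176.5 573.1 230.6] [-1.7993e+02 -1.0000e-02  1.6288e+02] t 0.2 j [68.  8. 85.  0. 87. -5.] F [0.8 0.1 0.5]
```

```bash
python3 -m jog '[[-0.015,-0.018,0.001,-0.003,1],[-0.045,-0.052,0.004,-0.007,1],[-0.078,-0.09,0.006,-0.012,1],[-0.11,-0.127,0.009,-0.017,1],[-0.143,-0.165,0.012,-0.022,1],[-0.175,-0.202,0.014,-0.027,1],[-0.208,-0.24,0.017,-0.032,1],[-0.24,-0.277,0.02,-0.037,1],[-0.273,-0.315,0.022,-0.041,1],[-0.305,-0.352,0.025,-0.046,1],[-0.338,-0.39,0.028,-0.051,1],[-0.37,-0.427,0.03,-0.056,1],[-0.403,-0.465,0.033,-0.061,1],[-0.435,-0.502,0.036,-0.066,1],[-0.468,-0.54,0.039,-0.071,1],[-0.5,-0.577,0.041,-0.076,1],[-0.533,-0.615,0.044,-0.081,1],[-0.565,-0.652,0.047,-0.086,1],[-0.595,-0.687,0.049,-0.091,1],[-0.623,-0.719,0.051,-0.095,1]]'
python3 go.py 560 -297 180 168.3
```

```text
time: 2.2
tool_pos: [560.5, -299.7, 179.8]
tcp_rot: [-179.9, -0.0, 168.3]
ft_force: [-0.0, 0.1, 0.7]
finger_gap: 85.5
shift [ 0.001   0.0026 -0.0002] turn -0.0001 at [ 560.5 -299.7  179.8] [-1.7994e+02 -3.0000e-02  1.6829e+02] t 2.2 j [ -33.   14.   83.   -0.   83. -111.] F [-0.   0.1  0.7]
```

```bash
python3 -m jog '[[0,0,0.01,0,1],[0,0,0.01,0,1]]'
python3 - <<'E'
from h import *
snap('wrist','wrist1.png');snap('top','top1.png')
E
python3 go.py 565 -298 40 168.3
```

```text
time: 2.4
tool_pos: [559.2, -300.0, 166.9]
tcp_rot: [180.0, -0.3, 168.2]
ft_force: [-0.5, 0.7, -0.9]
finger_gap: 85.0
shift [-0.0052  0.0017  0.129 ] turn 0.0001 at [ 559.8 -298.6  169.1] [ 1.8000e+02 -1.4000e-01  1.6831e+02] t 2.5 j [ -33.   15.   83.   -0.   82. -111.] F [-1.1  0.3  0.5]
```

View pics/wrist1.png

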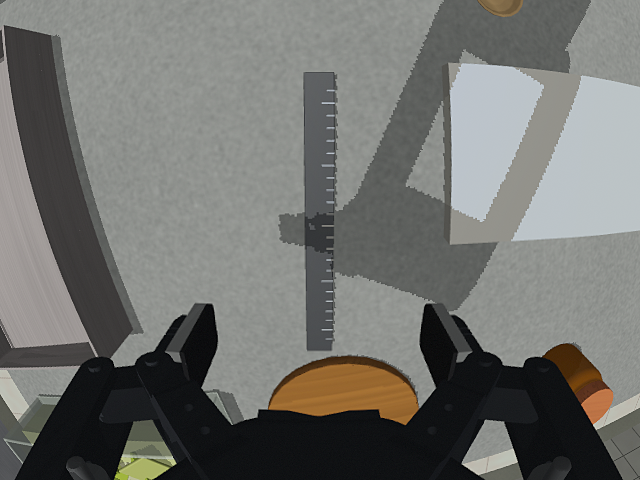

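View pics/top1.png

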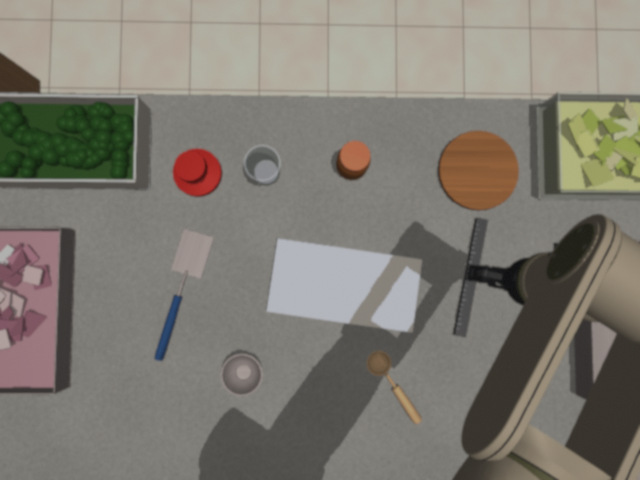

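The wrist view shows the bar running from (304–335, 72) to (307–331, 350), nearly parallel to the tool x axis. I'll cast those corners onto z = 14.

Run:
```python
from h import *
s=dict(np.load('pics/wrist1.npz'))
P=np.array([ray(s,u,v,14,True)[:2] for u,v in [(304,72),(335,72),(307,350),(331,350)]])
print(P.round(1)); a=P[:2].mean(0);b=P[2:].mean(0);d=b-a
print((a+b)/2,np.linalg.norm(d),np.degrees(np.arctan2(d[1],d[0])))
print(np.array([ray(s,u,v,24,True)[:2] for u,v in [(448,64),(450,243)]]))
```

```text
[[ 440.7 -286.6]
 [ 445.6 -262.9]
 [ 684.3 -337.4]
 [ 689.1 -314.9]]
[ 564.93193844 -300.45066492] 248.90625490972437 -11.914985428608224
[[ 453.6062693  -174.11742972]
 [ 600.15694766 -194.35550774]]
```

```bash
python3 go.py 565 -300.4 4 168.1
```

```text
shift [-0.0058 -0.0007  0.165 ] turn 0.0036 at [ 559.8 -298.6  169.1] [ 1.8000e+02 -1.4000e-01  1.6831e+02] t 2.5 j [ -33.   15.   83.   -0.   82. -111.] F [-1.1  0.3  0.5]
```

```bash
python3 -m jog '[[-0.003,0,0.02,0.004,1],[-0.005,0,0.05,0.004,1],[-0.005,0,0.08,0.004,1],[-0.005,0,0.11,0.004,1],[-0.005,0,0.13,0.004,1],[-0.005,-0.001,0.14,0.004,1],[-0.005,-0.001,0.145,0.004,1],[-0.005,-0.001,0.145,0.004,1],[-0.005,-0.001,0.145,0.004,1]]'
python3 go.py 565 -300.4 4 168.1
```

```text
time: 3.4
tool_pos: [565.2, -301.0, 25.8]
tcp_rot: [-179.9, -0.0, 168.1]
ft_force: [-0.3, -0.4, 0.6]
finger_gap: 85.1
shift [0.0003 0.0005 0.0218] turn -0.0001 at [ 565.2 -301.    25.8] [-1.7995e+02 -1.0000e-02  1.6809e+02] t 3.4 j [ -33.   24.   88.   -0.   68. -111.] F [-0.3 -0.4  0.6]
```

```bash
python3 -m jog '[[0,0,0.008,0,1],[0,0.001,0.016,0,1],[0,0.001,0.021,0,1],[0,0.001,0.022,0,1],[0,0.001,0.022,0,1],[0,0.001,0.022,0,0.6],[0,0.001,0.022,0,0.4],[0,0.001,0.022,0,0.3],[0,0.001,0.022,0,0.2],[0,0.001,0.022,0,0.1],[0,0.001,0.022,0,0.1],[0,0.001,0.022,0,0.1],[0,0.001,0.022,0,0.1],[0,0.001,0.022,0,0.1]]' 40
python3 - <<'E'
from h import *
snap('wrist','wrist2.png')
E
python3 go.py 565 -300.4 60 168.1
```

```text
time: 4.8
tool_pos: [565.7, -300.1, 4.2]
tcp_rot: [-179.9, 0.0, 168.1]
ft_force: [1.3, 0.4, 4.3]
finger_gap: 22.7
shift [ 0.0006 -0.0005 -0.0558] turn -0.0001 at [ 565.7 -300.1    4.2] [-1.7994e+02  3.0000e-02  1.6809e+02] t 4.85 j [ -33.   25.   89.   -0.   66. -111.] F [-0.1  0.   4.5]
```

View pics/wrist2.png

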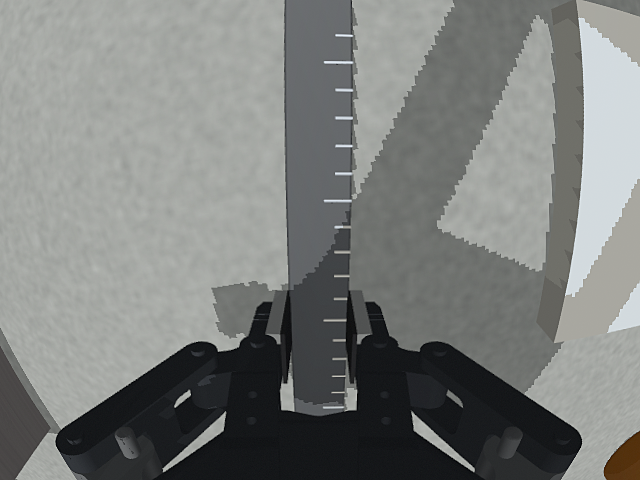

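The fingers have closed on the bar's middle with a 22.7 mm gap. Lifting with a firmer grip.

```bash
python3 -m jog '[[0,0,0,0,0.1],[0,0,-0.005,0,0.1],[0,0,-0.02,0,0.1],[0,0,-0.045,0,0.1],[0,0,-0.07,0,0.1],[0,0,-0.09,0,0.1],[0,0,-0.1,0,0.1],[0,0,-0.1,0,0.1]]' 70
python3 - <<'E'
from h import *
snap('wrist','wrist3.png')
E
python3 go.py 547.5 -36.4 104 82.1
```

```text
time: 5.65
tool_pos: [566.8, -300.7, 106.7]
tcp_rot: [-179.9, 0.2, 168.1]
ft_force: [-0.2, -0.2, -0.6]
finger_gap: 21.7
shift [0.0725 0.2543 0.0004] turn 1.5009 at [ 565.9 -300.2  104.9] [-1.7991e+02  1.0000e-01  1.6809e+02] t 5.7 j [ -33.   19.   86.   -0.   75. -111.] F [ 0.5 -0.4 -2.2]
```

View pics/wrist3.png

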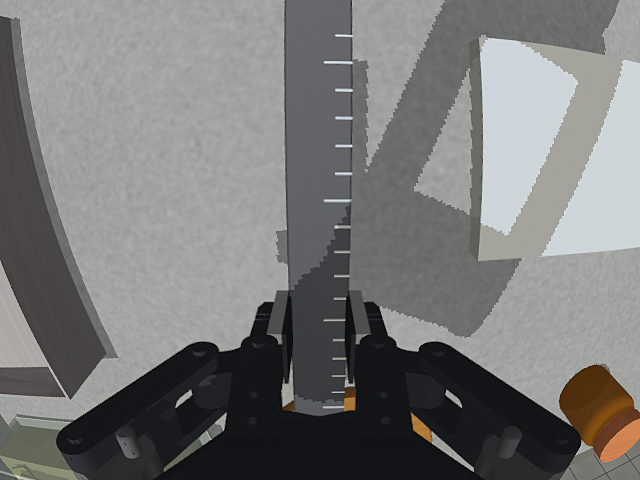

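The bar was lifted cleanly and sits the same in the jaws. Now carry it over and rotate.

```bash
python3 -m jog '[[0.002,0.007,0,0.04,0.1],[0.007,0.024,0,0.13,0.1],[0.013,0.045,0,0.25,0.1],[0.019,0.066,0,0.37,0.1],[0.025,0.087,0,0.49,0.1],[0.031,0.108,0,0.61,0.1],[0.037,0.129,0,0.73,0.1],[0.043,0.15,0,0.85,0.1],[0.049,0.171,0,0.97,0.1],[0.055,0.192,0,1.09,0.1],[0.06,0.211,0,1.21,0.1],[0.065,0.228,0,1.32,0.1],[0.069,0.242,0,1.41,0.1],[0.072,0.252,0,1.48,0.1],[0.0725,0.254,0,1.5,0.1],[0.0725,0.254,0,1.5,0.1],[0.0725,0.254,0,1.5,0.1],[0.0725,0.254,0,1.5,0.1]]'
python3 - <<'E'
from h import *
snap('wrist','wrist4.png');snap('top','top4.png')
E
python3 go.py 547.5 -36.4 34.5 82.1
```

```text
time: 7.5
tool_pos: [547.3, -37.3, 104.1]
tcp_rot: [179.9, 0.1, 82.2]
ft_force: [0.0, 0.4, -2.2]
finger_gap: 21.9
shift [ 0.001  -0.0001  0.0698] turn 0.0008 at [547.4 -37.3 104.3] [1.7991e+02 1.0000e-01 8.2150e+01] t 7.6 j [ -9.   5. 101.  -0.  73.  -1.] F [-0.  -0.1 -1.6]
```

View pics/wrist4.png

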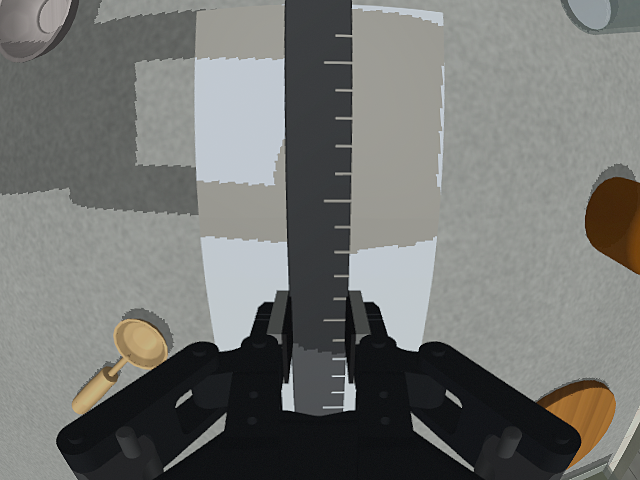

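The bar is over the board and looks centred and parallel: the board's left-end corners are at (195,11) and (443,11). I'll check those against the wrist calibration and then lower it.

Run:
```python
from h import *
s=dict(np.load('pics/wrist4.npz'))
P=np.array([ray(s,u,v,z,True)[:2] for u,v,z in [(195,11,24),(443,11,24),(203,240,29.8),(436,240,29.8)]])
print(P.round(1),P[:2].mean(0),P[2:].mean(0))
d=P[:2].mean(0)-P[2:].mean(0);print(np.degrees(np.arctan2(d[1],d[0])))
a=np.radians(82.1);print('board centre from left end',P[:2].mean(0)-150*np.array([np.cos(a),np.sin(a)]))
```

```text
[[493.5 123.3]
 [643.7 102.7]
 [475.4 -21. ]
 [622.6 -41.4]] [568.58863538 112.95715008] [549.01383057 -31.18827327]
82.26659688958927
board centre from left end [547.97195347 -35.6192694 ]
```

```bash
python3 -m jog '[[0,0,0.01,0.001,0.1],[0.001,0,0.03,0.001,0.1],[0.001,0,0.045,0.001,0.1],[0.001,0,0.055,0.001,0.1],[0.001,0,0.06,0.001,0.1],[0.001,0,0.062,0.001,0.1],[0.001,0,0.062,0.001,0.1],[0.001,0,0.062,0.001,0.1]]'
python3 go.py 547.5 -36.4 34.5 82.1
```

```text
time: 8.4
tool_pos: [548.3, -36.5, 43.1]
tcp_rot: [179.8, 0.1, 82.1]
ft_force: [-0.4, 0.2, -1.0]
finger_gap: 21.9
shift [-0.     -0.0008  0.0086] turn -0.0001 at [548.3 -36.5  43.1] [1.7984e+02 1.0000e-01 8.2090e+01] t 8.4 j [ -9.  10. 104.  -0.  67.  -1.] F [-0.4  0.2 -1. ]
```

```bash
python3 -m jog '[[0,0,0.003,0,0.1],[0,0,0.005,0,0.1],[0,0,0.006,0,0.1],[0,0,0.007,0,0.1],[0,0,0.0075,0,0.1],[0,0,0.008,0,0.1],[0,0,0.008,0,0.1]]'
python3 go.py 547.5 -36.4 34.5 82.1
```

```text
time: 9.1
tool_pos: [548.3, -36.5, 35.0]
tcp_rot: [179.8, 0.1, 82.1]
ft_force: [0.2, 0.3, -1.2]
finger_gap: 21.9
shift [-0.     -0.0008  0.0005] turn -0.0001 at [548.3 -36.5  35. ] [1.7985e+02 1.0000e-01 8.2090e+01] t 9.1 j [ -9.  10. 104.  -0.  66.  -1.] F [ 0.2  0.3 -1.2]
```

```bash
python3 -m jog '[[0,0,0.0005,0,0.1],[0,0,0.001,0,0.1],[0,0,0.001,0,0.1],[0,0,0.001,0,0.1]]'
```

```text
time: 9.5
tool_pos: [548.3, -36.5, 34.3]
tcp_rot: [179.8, 0.1, 82.1]
ft_force: [-2.6, 0.2, 4.4]
finger_gap: 22.0
```

Contact reads about 5 N. Release and rise.

```bash
python3 -m jog '[[0,0,0,0,0.3],[0,0,0,0,0.36],[0,0,0,0,0.42],[0,0,0,0,0.5],[0,0,0,0,0.6],[0,0,0,0,0.6],[0,0,-0.005,0,0.6],[0,0,-0.02,0,0.6],[0,0,-0.05,0,0.6],[0,0,-0.09,0,0.6],[0,0,-0.13,0,0.6],[0,0,-0.15,0,0.6],[0,0,-0.15,0,0.6]]'
python3 - <<'E'
from h import *
snap('wrist','wrist5.png');snap('top','top5.png');snap('scene','scene5.png')
E
python3 go.py 560.5 58.6 80 82.1
```

```text
time: 10.8
tool_pos: [550.9, -36.6, 190.7]
tcp_rot: [179.3, 0.1, 82.1]
ft_force: [1.1, 1.2, 0.1]
finger_gap: 51.2
shift [ 0.0958 -0.0005  0.104 ] turn -0.0001 at [547.6 -36.1 184.2] [1.7986e+02 1.0000e-01 8.2090e+01] t 10.95 j [-9.  1. 97. -0. 82. -1.] F [-0.2  0.8 -0.2]
```

View pics/wrist5.png

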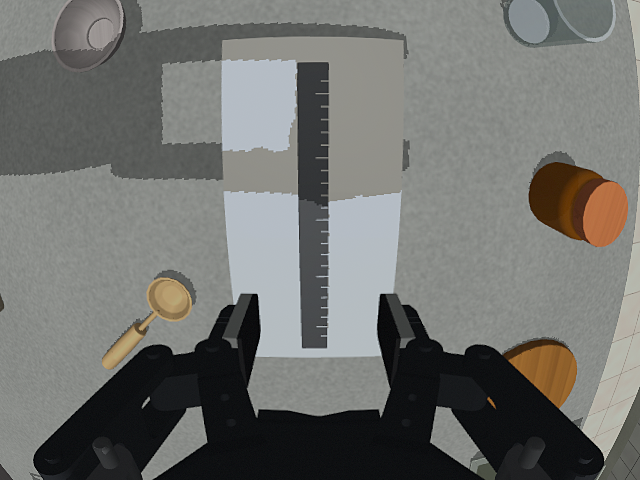

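View pics/scene5.png

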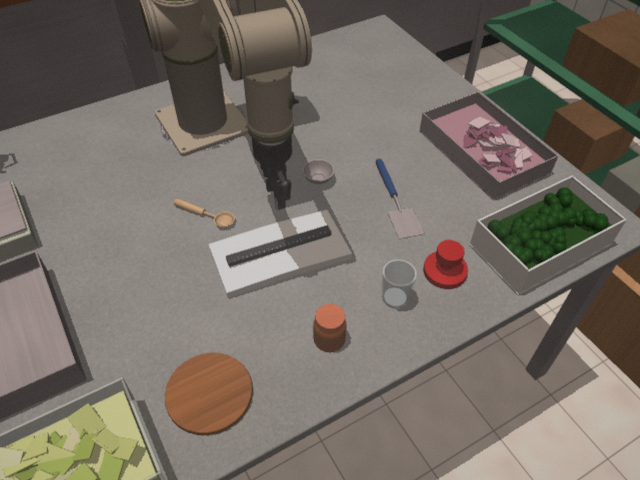

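The bar lies on the board: its ends are at rows 63 and 348, and the board's ends at rows 39 and 357. I'll measure how well it is centred.

Run:
```python
from h import *
s=dict(np.load('pics/wrist5.npz'))
f=lambda L:np.array([ray(s,u,v,z,True)[:2] for u,v,z in L])
P=f([(297,63,44),(328,63,44),(302,348,44),(327,348,44)]);a,b=P[:2].mean(0),P[2:].mean(0);d=a-b
print('bar',(a+b)/2,np.linalg.norm(d),np.degrees(np.arctan2(d[1],d[0])),a,b)
Q=f([(222,39,24),(405,39,24),(243,357,24),(386,357,24)]);a,b=Q[:2].mean(0),Q[2:].mean(0);d=a-b
print('board',(a+b)/2,np.linalg.norm(d),np.degrees(np.arctan2(d[1],d[0])))
```

```text
bar [548.48328556 -36.9563728 ] 249.00781895968726 82.24320655429734 [565.28738079  86.40831363] [ 531.67919032 -160.32105924]
board [548.8000109  -37.18091071] 303.4854725720744 82.06537603619873
```

Bar and board centres agree within about 0.5 mm and 0.2°. Now press the left end with the fingers shut, 105 mm from centre.

```bash
python3 go.py 562.8 67.2 75 82.1; python3 -m jog '[[0.005,0,0.005,0,0],[0.02,0,0.02,0,0],[0.04,0,0.04,0,0],[0.06,0,0.06,0,0],[0.08,0,0.08,0,0],[0.095,0,0.095,0,0],[0.103,0,0.105,0,0],[0.105,0,0.109,0,0],[0.105,0,0.109,0,0],[0.105,0,0.109,0,0]]' 40
python3 go.py 562.8 67.2 46 82.1
```

```text
shift [0.1046 0.0006 0.109 ] turn -0.0001 at [547.6 -36.1 184.2] [1.7986e+02 1.0000e-01 8.2090e+01] t 10.95 j [-9.  1. 97. -0. 82. -1.] F [-0.2  0.8 -0.2]
time: 11.95
tool_pos: [562.9, 67.1, 75.7]
tcp_rot: [179.8, 0.1, 82.1]
ft_force: [-0.1, 0.4, -0.1]
finger_gap: 0.2
shift [ 0.0001 -0.0002  0.0297] turn -0.0006 at [562.9  67.1  75.7] [1.7979e+02 1.0000e-01 8.2070e+01] t 11.95 j [  2.  10. 100.  -0.  70.  10.] F [-0.1  0.4 -0.1]
```

```bash
python3 -m jog '[[0,0,0.008,0,0],[0,0,0.018,0,0],[0,0,0.026,0,0],[0,0,0.029,0,0],[0,0,0.03,0,0],[0,0,0.031,0,0],[0,0,0.032,0,0],[0,0,0.033,0,0],[0,0,0.034,0,0],[0,0,0.034,0,0],[0,0,0.034,0,0]]'
python3 go.py 562.8 67.2 40 82.1
```

```text
time: 13.05
tool_pos: [563.2, 67.1, 41.9]
tcp_rot: [179.8, 0.1, 82.1]
ft_force: [0.1, -0.1, -0.2]
finger_gap: -0.0
shift [ 0.0001 -0.0004  0.0019] turn -0.0006 at [563.2  67.1  41.9] [1.7977e+02 1.0000e-01 8.2070e+01] t 13.05 j [  2.  12. 101.  -0.  67.  10.] F [ 0.1 -0.1 -0.2]
```

```bash
python3 -m jog '[[0,0,0.0005,0,0],[0,0,0.001,0,0],[0,0,0.0015,0,0],[0,0,0.002,0,0],[0,0,0.0025,0,0],[0,0,0.0025,0,0]]'
python3 go.py 562.8 67.2 39 82.1
```

```text
time: 13.65
tool_pos: [563.3, 67.1, 40.3]
tcp_rot: [179.8, 0.1, 82.1]
ft_force: [-4.3, 0.3, 8.6]
finger_gap: -0.3
shift [ 0.     -0.0005  0.0013] turn -0.0006 at [563.3  67.1  40.3] [1.7976e+02 1.0000e-01 8.2070e+01] t 13.65 j [  2.  12. 101.  -0.  67.  10.] F [-4.3  0.3  8.6]
```

The bar is firmly down at 8.6 N, with the tip at 40.3 mm (40.1 expected). Hold for 1 s and look.

```bash
python3 -m jog '[[0,0,0.0004,0,0],[0,0,0.0004,0,0],[0,0,0.0004,0,0],[0,0,0.0004,0,0],[0,0,0.0004,0,0],[0,0,0.0004,0,0],[0,0,0.0004,0,0],[0,0,0.0004,0,0],[0,0,0.0004,0,0],[0,0,0.0004,0,0],[0,0,0.0004,0,0],[0,0,0.0004,0,0]]'
python3 - <<'E'
from h import *
snap('wrist','wrist6.png')
s=r.snapshot('scene'); cv2.imwrite('pics/scene6.png',cv2.resize(cv2.cvtColor(s['pixels'],cv2.COLOR_RGB2BGR)[190:310,190:370],(720,480),interpolation=2))
E
python3 go.py 563 67 80 82.1
```

```text
time: 14.85
tool_pos: [563.4, 67.1, 40.4]
tcp_rot: [179.8, 0.1, 82.1]
ft_force: [-2.4, -0.5, 6.4]
finger_gap: -0.3
shift [-0.0003 -0.0003 -0.0396] turn -0.0005 at [563.5  67.1  40.4] [1.7975e+02 1.0000e-01 8.2070e+01] t 14.95 j [  2.  12. 101.  -0.  67.  10.] F [-2.2 -0.6  5.8]
```

View pics/scene6.png

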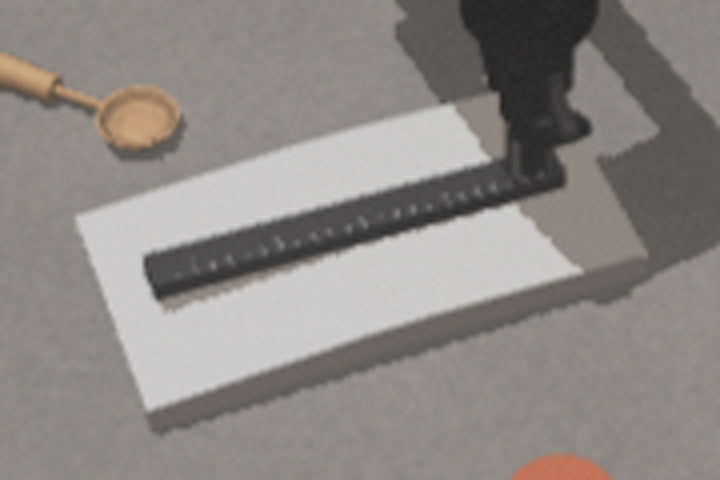

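View pics/wrist6.png

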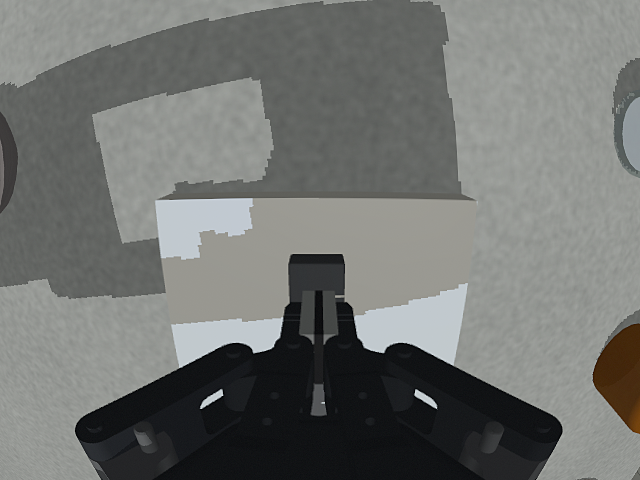

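The close-up shows the left end down and the right end raised, with its shadow gap at about (165,300). Now ease off gently and go to the right end.

```bash
python3 -m jog '[[0,0,-0.001,0,0],[0,0,-0.003,0,0],[0,0,-0.006,0,0],[0,0,-0.012,0,0],[0,0,-0.025,0,0],[0,0,-0.035,0,0],[0,0,-0.04,0,0],[0,0,-0.04,0,0],[0,0,-0.04,0,0]]'
python3 - <<'E'
from h import *
s=r.snapshot('scene'); cv2.imwrite('pics/scene7.png',cv2.resize(cv2.cvtColor(s['pixels'],cv2.COLOR_RGB2BGR)[190:310,190:370],(720,480),interpolation=2))
E
python3 go.py 534.2 -141 80 82.1
```

```text
time: 15.85
tool_pos: [563.4, 67.2, 80.5]
tcp_rot: [179.7, 0.1, 82.1]
ft_force: [0.9, -0.3, 0.0]
finger_gap: 0.2
shift [-2.102e-01  2.000e-04  4.000e-04] turn -0.0005 at [563.   67.2  80.1] [1.7978e+02 1.0000e-01 8.2070e+01] t 15.9 j [  2.   9. 100.  -0.  71.  10.] F [ 0.4  0.5 -0.8]
```

View pics/scene7.png

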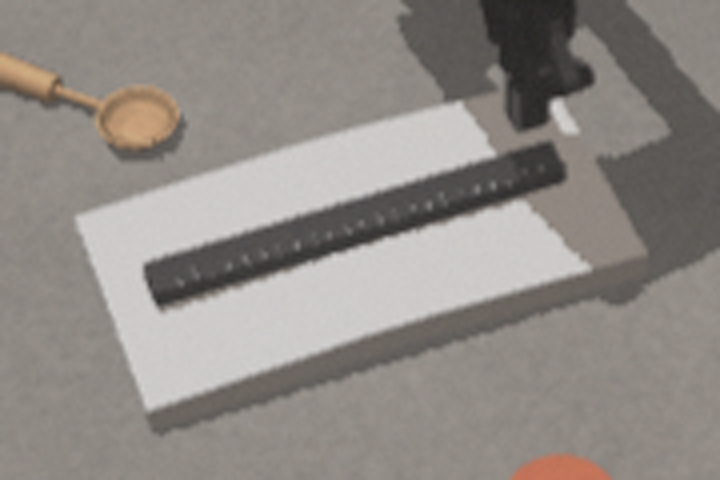

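It rocked back level. Now cross to the right end at 80 mm height.

```bash
python3 -m jog '[[-0.005,0,0,0,0],[-0.02,0,0,0,0],[-0.045,0,0,0,0],[-0.07,0,0,0,0],[-0.095,0,0,0,0],[-0.12,0,0,0,0],[-0.145,0,0,0,0],[-0.17,0,0,0,0],[-0.19,0,0,0,0],[-0.203,0,0,0,0],[-0.209,0,0,0,0],[-0.21,0,0,0,0],[-0.21,0,0,0,0]]'
python3 - <<'E'
from h import *
snap('wrist','wrist8.png')
E
python3 go.py 534.2 -141 41 82.1
```

```text
time: 17.2
tool_pos: [534.0, -140.5, 80.3]
tcp_rot: [179.8, 0.1, 82.1]
ft_force: [-0.3, 0.2, 0.1]
finger_gap: 0.1
shift [-0.0007  0.0001  0.0394] turn 0.0 at [ 534.1 -140.2   80.4] [1.7979e+02 8.0000e-02 8.2100e+01] t 17.25 j [-20.   7. 102.  -0.  71. -12.] F [0.  0.4 0.5]
```

View pics/wrist8.png

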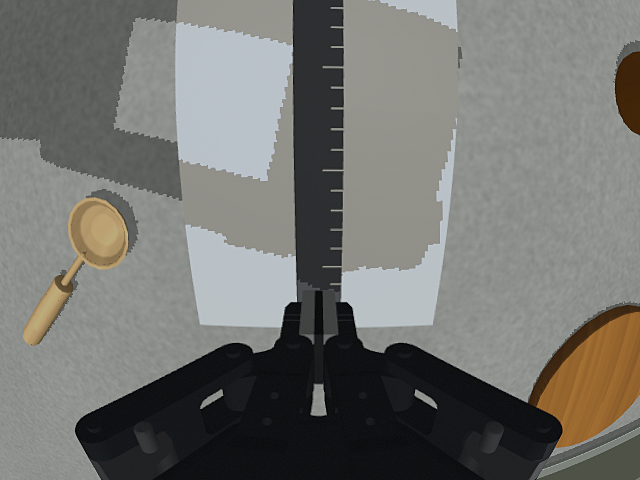

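The fingers are over the bar's centreline near its right end (columns 297–343, with the fingers at 319). Pressing.

```bash
python3 -m jog '[[0,0,0.008,0,0],[0,0,0.02,0,0],[0,0,0.03,0,0],[0,0,0.033,0,0],[0,0,0.034,0,0],[0,0,0.035,0,0],[0,0,0.036,0,0],[0,0,0.037,0,0],[0,0,0.038,0,0],[0,0,0.0385,0,0],[0,0,0.039,0,0],[0,0,0.039,0,0]]'
python3 go.py 534.2 -141 40 82.1
```

```text
time: 18.45
tool_pos: [534.2, -140.3, 41.4]
tcp_rot: [179.8, 0.1, 82.1]
ft_force: [0.2, -1.0, 1.7]
finger_gap: 0.2
shift [-0.0007  0.      0.0014] turn 0.0 at [ 534.2 -140.3   41.4] [1.7978e+02 9.0000e-02 8.2100e+01] t 18.45 j [-20.  10. 103.  -0.  66. -12.] F [ 0.2 -1.   1.7]
```

```bash
python3 -m jog '[[0,0,0.0005,0,0],[0,0,0.001,0,0],[0,0,0.0015,0,0],[0,0,0.002,0,0],[0,0,0.002,0,0]]'
python3 go.py 534.2 -141 40 82.1
```

```text
time: 18.95
tool_pos: [534.4, -140.4, 40.3]
tcp_rot: [179.8, 0.1, 82.1]
ft_force: [-3.3, 0.6, 9.4]
finger_gap: -0.3
shift [-0.0006 -0.0001  0.0003] turn 0.0001 at [ 534.4 -140.4   40.3] [1.7977e+02 9.0000e-02 8.2100e+01] t 18.95 j [-20.  10. 103.  -0.  66. -12.] F [-3.3  0.6  9.4]
```

```bash
python3 -m jog '[[0,0,0.0005,0,0],[0,0,0.0005,0,0],[0,0,0.0005,0,0],[0,0,0.0005,0,0],[0,0,0.0005,0,0],[0,0,0.0005,0,0],[0,0,0.0005,0,0],[0,0,0.0005,0,0],[0,0,0.0005,0,0],[0,0,0.0005,0,0],[0,0,0.0005,0,0],[0,0,0.0005,0,0]]'
python3 - <<'E'
from h import *
s=r.snapshot('scene'); cv2.imwrite('pics/scene9.png',cv2.resize(cv2.cvtColor(s['pixels'],cv2.COLOR_RGB2BGR)[190:310,190:370],(720,480),interpolation=2))
E
```

```text
time: 20.15
tool_pos: [534.4, -140.4, 40.4]
tcp_rot: [179.8, 0.1, 82.1]
ft_force: [-3.1, 0.6, 7.0]
finger_gap: 0.2
```

View pics/scene9.png

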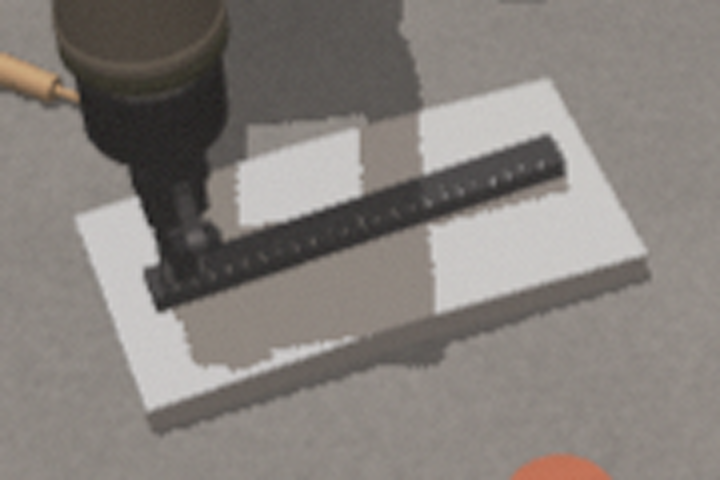

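The right end is down and the left end raised, with its shadow gap at (560,185). Release, rise and check.

```bash
python3 -m jog '[[0,0,-0.001,0,0],[0,0,-0.003,0,0],[0,0,-0.006,0,0],[0,0,-0.012,0,0],[0,0,-0.03,0,0],[0,0,-0.06,0,0],[0,0,-0.1,0,0],[0,0,-0.135,0,0],[0,0,-0.15,0,0],[0,0,-0.15,0,0],[0,0,-0.15,0,0],[0,0,-0.15,0,0]]'
python3 - <<'E'
from h import *
snap('scene','scene10.png');snap('wrist','wrist10.png')
E
```

```text
time: 21.4
tool_pos: [532.6, -139.6, 187.8]
tcp_rot: [180.0, 0.0, 82.1]
ft_force: [-0.4, -0.1, -0.3]
finger_gap: 0.0
```

View pics/scene10.png

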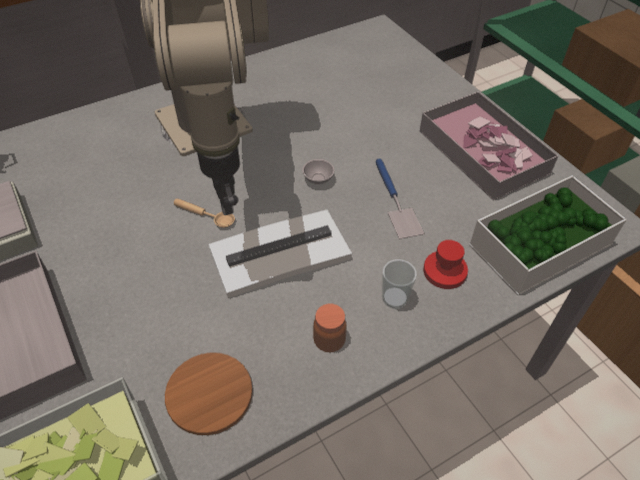

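View pics/wrist10.png

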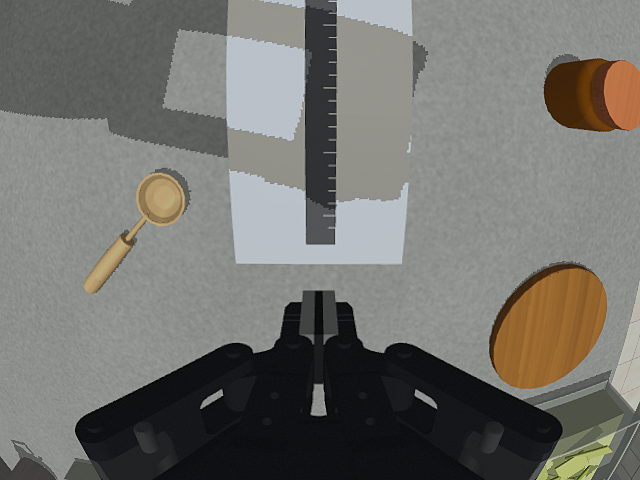

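The bar lies level and centred on the board at about (279,246) in the scene view. The tumbler is upright at (398,285), and the gripper is clear. Handing in.

```bash
python3 -c "
from bench import r
print(r.hand_in())"
```

```text
the job is handed in; nothing more can be done
None
```

The job is done and handed in at about 21.5 s of the 54 s allowed; no verdict was reported.

- **Placing:** I gripped the straightedge at its middle, laid it along the board and let go. Measured from the wrist camera just after release, it was within about 0.5 mm and 0.2° of the board's centre and length.
- **Pressing:** I pressed with the fingers shut, 105 mm left of centre and then about 104 mm right of centre. Each press reached about 9 N, easing to 6–7 N over a hold of a little more than 1 s. The tip came down to 40.3 mm both times, against about 40.1 mm expected. The scene pictures show the opposite end lifted each time, so the bar does rock and **the board is bowed**.
- **Last check:** The final pictures show the bar lying level on the board, the tumbler upright, and the gripper about 140 mm above the bar with no force on it. I judged the bar's final position by eye and did not measure it again after the presses.
- **Small disagreement:** There was a sideways force of 2–4 N during the presses. The pictures show no shift of the bar from it.

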